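Sort the make-up into its trays

TASK

Tidy the make-up artist's table: put the two round cream pots, the two lipsticks and the powder compact into the three low metal trays, each kind in the tray made for it and each thing in a bay of its own (either bay will do), lying flat on the bay's floor, with the pots and the compact lid up and the lipsticks lying along their long bays. Set each thing down rather than dropping it, and do not knock over the foundation bottle standing among them.

Things in the scene. Friction and masses are not known exactly. Their poses are not given: they have to be found in the camera images.
- pot_low: The lower round screw-top cream pot standing upright: tan body 39 mm across below, white lid 42 mm across and 14 mm high on top, 26 mm high in all, about 60 g. Origin: centre of its underside; z up its axis (yaw means nothing).
- pot_tall: The taller round screw-top cream pot standing upright: tan body 39 mm across below, white lid 42 mm across and 14 mm high on top, 34 mm high in all, about 80 g. Origin: centre of its underside; z up its axis (yaw means nothing).
- lipstick_black: A black plastic square-section lipstick tube with a thin brass band, lying flat: 76 mm long (its x axis), 22 x 22 mm across, 35 g. Origin: the centre of the tube, 11 mm above what it lies on.
- lipstick_silver: A silver aluminium square-section lipstick tube with a thin brass band, lying flat: 76 mm long (its x axis), 22 x 22 mm across, 35 g. Origin: the centre of the tube, 11 mm above what it lies on.
- compact: Black square powder compact, 52 x 52 mm (sides along its x and y), 24 mm high, with a steel seam and a steel disc on its lid, lying flat, 90 g. Origin: centre of its underside; z up.
- bottle: Foundation bottle standing upright among the things, beige with a black cap, 36 mm across, 88 mm high, 140 g, loose. It is not to be sorted. Origin: centre of its underside; z up.
- pot_tray: Low steel tray for the pots, 72 mm (its x) by 140 mm (its y), with one divider along x at its middle that makes two nearly square bays, each 64 mm (x) by 64 mm (y), centred at y = +34 and y = -34 mm, x = 0. Fixed to the table; floor 3 mm thick, outer rim and divider 4 mm thick and 9 mm high over the table (6 mm above the tray's floor). Origin: centre of its underside, at table height.
- lipstick_tray: Low steel tray for the lipsticks, 104 mm (its x) by 112 mm (its y), with one divider along x at its middle that makes two long bays, each 96 mm (x) by 50 mm (y), centred at y = +27 and y = -27 mm, x = 0. Fixed to the table; floor 3 mm thick, outer rim and divider 4 mm thick and 9 mm high over the table (6 mm above the tray's floor). Origin: centre of its underside, at table height.
- compact_tray: Low square steel tray for the compact, 80 x 80 mm, a single bay of 72 x 72 mm centred on its origin, no divider. Fixed to the table; floor 3 mm thick, outer rim and divider 4 mm thick and 9 mm high over the table (6 mm above the tray's floor). Origin: centre of its underside, at table height.
Not all that is in view belongs to the job. What is shaped like the pot_tray but red is not meant.

How it is judged:
By the outcome, as a careful person would: the job done as asked, in the order asked, and still so for the second after the job is handed in, with the robot touching nothing.
It also fails if it takes over 120 s, if anything falls off the work surface, if the arm or the gripper's body presses on something with over 40 N, if the wrist force passes 120 N, or if a joint passes its speed limit or range.

ROBOT

A 7-joint arm with a two-finger parallel gripper is mounted at the origin on the work surface. World frame = base frame: x ahead of the robot, y to its left, z up, the work surface at z = 0. Lengths are in mm, angles in rad, forces in N, time in s.
With the tool pointing down it reaches from about 425 to 875 mm from the base axis. Payload 8.4 kg.
Tool frame: the origin (TCP) lies at the very end of the fingers, on their centre line; the grasp point (between the pads) lies 19 mm behind it; z points along the fingers, y is the line along which they close (so a half turn about z gives the same grasp; the last joint's range is limited). The gripper opens to 87 mm and grips with 3 to 60 N. Pads are 19 mm wide; open, the fingers measure 117 mm over their backs; the gripper's body (75 mm by 190 mm) begins 51 mm behind the grasp point.
Start: joints at [-1.323, 0.333, 0.04, 1.465, -0.013, 1.343, -0.059], TCP at [220.928, 611.273, 222.546] pointing down, gripper open.
Joint ranges: [-2.58, 2.58], [-0.38, 2.09], [-1.3, 1.39], [0.25, 2.4], [-1.5, 4.64], [0.08, 2.09], [-2.65, 2.65]. Speed limits (rad/s): [2.22, 2.22, 2.79, 2.79, 3.14, 3.14, 3.14].

INTERFACE

Orientations are given as a unit quaternion [w, x, y, z].
In Python, from bench import ctrl gives the robot as it stands. The module is installed in compiled form; this text tells all that it offers. Calls block until the motion is done:
- ctrl.movep(position, orientation): joint-space move of the TCP to a pose.
- ctrl.line_to(position, v=150, rotation=None, max_force=None): straight line of the TCP; rotation=None keeps the orientation; v is the mean speed in mm/s. With max_force (N) it stops when the force on the tool has changed by that much, and returns True; else False.
- ctrl.move_j(angles): joint-space move.
- ctrl.release() and ctrl.gripper_close(grip_force=None): open the fingers fully, or close them until they stop; grip_force is the grip in N (None keeps the last).
- ctrl.wait(seconds).
- ctrl.inverse_kinematics(position, orientation): joint angles nearest the present ones, or None.
- ctrl.camera(name): name is "scene" or "top" or "wrist"; returns the picture (384x512x3 uint8, red, green, blue); there is no depth.
- ctrl.calibration(name): a dict with "K" (3x3 intrinsics, pixels), "dist_coeffs" ([k1, k2, p1, p2, k3] as OpenCV has them; the pictures are not rectified), "pose" (4x4, takes a point from camera to world coordinates); the wrist camera has in their place "hand_eye" (4x4, takes a point from camera to tool coordinates, whose origin is the TCP and whose axes are the flange's). Camera axes: x right, y down, z forward; pixel columns grow to the right and rows downward; lengths in mm; the calibration is good to about 2 mm. A picture is of the moment at which its call begins: read the wrist's pose just before it. calibration takes no time and is no camera call.
A pose or a line that the arm cannot do raises ctrl.Unreachable and nothing moves.
- ctrl.job_done(): hands the job in; it is judged then, once.
Readings, each from a call of its own:
- ctrl.current_clock(): time.
- ctrl.current_joints(): joint angles.
- ctrl.current_qd(): joint speeds.
- ctrl.current_joint_torque(): joint torques, N m.
- ctrl.current_tcp_pos(): TCP position.
- ctrl.current_ee_rot(): TCP orientation.
- ctrl.current_wrist_force(): force on the tool from outside, world axes, zero at the start.
- ctrl.current_wrist_torque(): the same for the moment, N m.
- ctrl.current_width(): opening from 0.0 (shut) to 1.0 (fully open).
- ctrl.current_gripper_force(): force on a finger pad.
Only numpy, scipy, OpenCV 4.12 (cv2) and the standard library are available. Lean on these libraries where they do the work, as an engineer would, in place of code of your own. Each camera call takes 0.05 s, during which the arm holds its last target. There are 200 camera calls.

## Working session

There is one attempt and no reset: what is moved stays moved. The work goes in short steps, each a Python script; the robot and the scene stay as the last script left them, time stands still between calls to the robot, and variables do not carry over. Pictures are saved under pics/ and viewed, at most 14 in all, crops included, and the job is handed in when it is done.

```bash
mkdir -p pics; ls
python3 - <<'E'
from bench import ctrl
import cv2, numpy as np
np.set_printoptions(precision=4,suppress=True)
for n in ["top","scene"]:
    im=ctrl.camera(n); cv2.imwrite(f"pics/{n}0.png",im[:,:,::-1])
    c=ctrl.calibration(n); print(n,c)
print(ctrl.calibration("wrist"), ctrl.current_ee_rot(), ctrl.current_clock())
E
```

```text
pics
top {'K': array([[428.2953,   0.    , 251.8126],
       [  0.    , 428.2953, 179.4048],
       [  0.    ,   0.    ,   1.    ]]), 'dist_coeffs': array([-0.0056,  0.    ,  0.    ,  0.    ,  0.    ]), 'pose': array([[   0.0123,   -0.9961,    0.0877,  438.1553],
       [  -0.9999,   -0.0118,    0.0058,  -60.6609],
       [  -0.0047,   -0.0878,   -0.9961, 1162.874 ],
       [   0.    ,    0.    ,    0.    ,    1.    ]])}
scene {'K': array([[350.1451,   0.    , 259.6517],
       [  0.    , 350.1451, 191.7786],
       [  0.    ,   0.    ,   1.    ]]), 'dist_coeffs': array([-0.1097,  0.    ,  0.    ,  0.    ,  0.    ]), 'pose': array([[ -0.8924,   0.3643,  -0.2661, 742.0638],
       [  0.451 ,   0.7378,  -0.5022, 312.9223],
       [  0.0133,  -0.5682,  -0.8228, 651.6443],
       [  0.    ,   0.    ,   0.    ,   1.    ]])}
{'K': array([[288.832 ,   0.    , 259.2023],
       [  0.    , 288.832 , 192.1763],
       [  0.    ,   0.    ,   1.    ]]), 'dist_coeffs': array([0.0259, 0.    , 0.    , 0.    , 0.    ]), 'hand_eye': array([[   0.0008,   -0.9707,   -0.2405,   63.8167],
       [   1.    ,    0.0007,    0.0003,   -0.569 ],
       [  -0.0001,   -0.2405,    0.9707, -162.2073],
       [   0.    ,    0.    ,    0.    ,    1.    ]])} [-0.0001  0.1725  0.985  -0.0007] 0.1
```

View pics/top0.png

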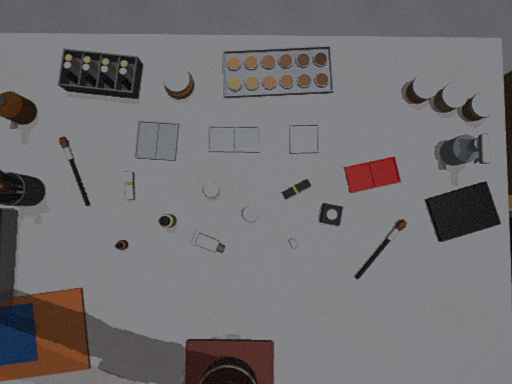

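View pics/scene0.png

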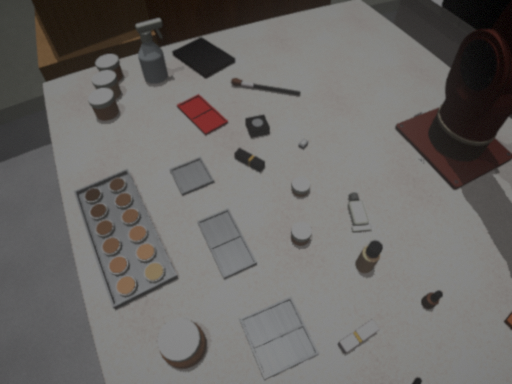

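Top view: pot_tray is at (234,139), lipstick_tray at (157,140), compact_tray at (304,139) and the red decoy tray at (372,174). The pots are at (211,190) and (250,214), the compact at (331,214), the black lipstick at (296,189) and the bottle at (167,220). There are two silver candidates: (129,185), which has a brass band, and (208,242), which is banded white/grey with a dark end. The brass band fits the lipstick, so I'll confirm that in a crop.

```bash
cat > h.py <<'E'
from bench import ctrl
import cv2, numpy as np
from scipy.spatial.transform import Rotation as R
np.set_printoptions(precision=2,suppress=True)
def pose(n):
    c=ctrl.calibration(n)
    if n!="wrist": return c,c["pose"]
    T=np.eye(4); w,x,y,z=ctrl.current_ee_rot(); T[:3,:3]=R.from_quat([x,y,z,w]).as_matrix(); T[:3,3]=ctrl.current_tcp_pos()
    return c,T@c["hand_eye"]
def rays(uv,cp):
    c,T=cp
    u=cv2.undistortPoints(np.float64(uv).reshape(-1,1,2),c["K"],c["dist_coeffs"]).reshape(-1,2)
    return T[:3,3],np.c_[u,np.ones(len(u))]@T[:3,:3].T
def plane(uv,z,cp):
    o,d=rays(uv,cp); return (o+d*((z-o[2])/d[:,2])[:,None])[:,:2]
def proj(P,cp):
    c,T=cp; Ti=np.linalg.inv(T)
    return cv2.projectPoints(np.float64(P).reshape(-1,1,3),cv2.Rodrigues(Ti[:3,:3])[0],Ti[:3,3],c["K"],c["dist_coeffs"])[0].reshape(-1,2)
E
python3 - <<'E'
from h import *
im=cv2.imread("pics/top0.png"); c=im[110:260,100:360]
cv2.imwrite("pics/crop1.png",cv2.resize(c,None,fx=3,fy=3,interpolation=cv2.INTER_CUBIC))
cp=pose("top")
for n,uv,z in [("pot1",(211,190),26),("pot2",(250,214),26),("sil",(129,185),22),("blk",(296,189),22),("comp",(331,214),24),("bot",(167,220),80),("pt",(234,139),3),("lt",(157,140),3),("ct",(304,139),3),("other",(208,242),20)]: print(n,plane([uv],z,cp)[0])
E
```

```text
pot1 [508.69  54.18]
pot2 [446.33 -50.37]
sil [519.7  274.41]
blk [ 514.33 -172.21]
comp [ 448.95 -264.9 ]
bot [428.29 158.11]
pt [650.94  -3.7 ]
lt [645.78 207.64]
ct [ 653.13 -195.54]
other [371.14  59.89]
```

View pics/crop1.png

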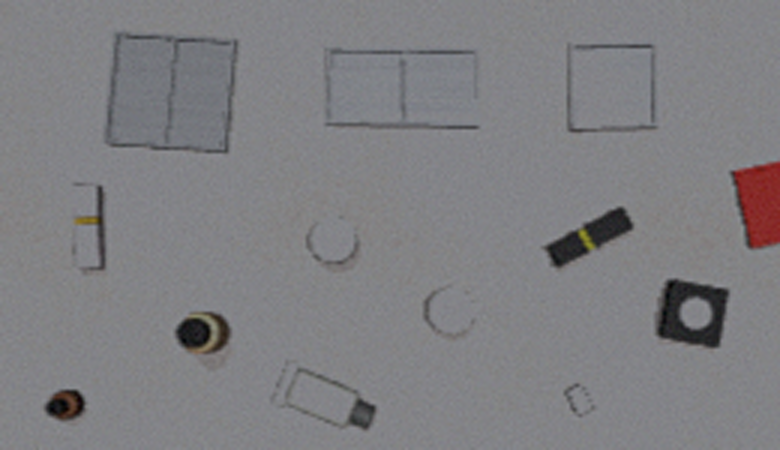

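The crop confirms it: the square tube with the brass band at (129,185) is lipstick_silver. The one at (208,242) is a squeeze tube with a dark cap, so it is a decoy. Next, two closer wrist views for exact poses.

```bash
cat >> h.py <<'E'
def q(yaw): return [0,np.cos(yaw/2),np.sin(yaw/2),0]
E
python3 - <<'E'
from h import *
import pickle
for i,y in enumerate([150,-180]):
    ctrl.movep([545,y,170],q(np.pi/2)); ctrl.wait(0.3)
    cp=pose("wrist"); im=ctrl.camera("wrist"); cv2.imwrite(f"pics/w{i}.png",im[:,:,::-1]); pickle.dump(cp,open(f"w{i}.pkl","wb"))
    print(ctrl.current_tcp_pos(),ctrl.current_clock())
E
```

```text
[544.94 150.26 169.97] 2.4833
[ 545.17 -179.4   169.95] 4.0833
```

View pics/w0.png

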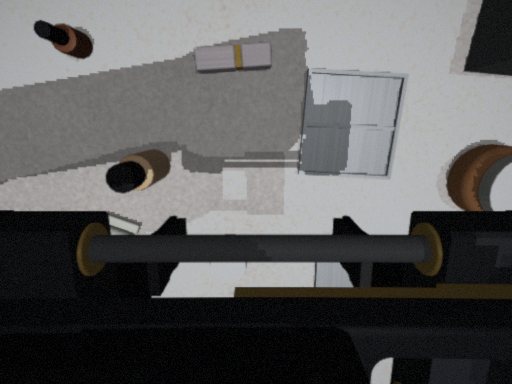

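View pics/w1.png

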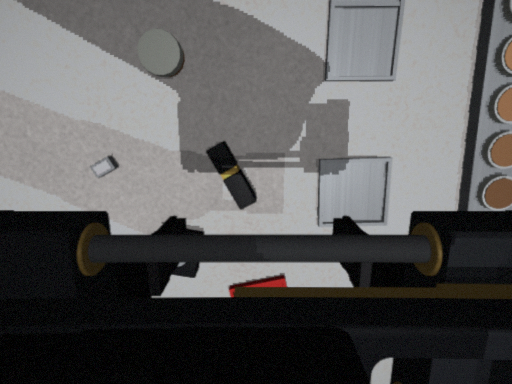

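w0 shows the silver lipstick at (233,57), the lipstick tray at (352,124) and the bottle at (130,175). w1 shows the black lipstick at (231,175), the compact tray at (353,190) and one pot at (159,52). The gripper hides the lower half of the picture, so I'll take two more views with the pots, pot tray and compact in the upper half.

Run:
```python
from h import *
import pickle
for i,y in [(2,-350),(3,-115)]:
    ctrl.movep([545,y,170],q(np.pi/2)); ctrl.wait(0.3)
    cp=pose("wrist"); im=ctrl.camera("wrist"); cv2.imwrite(f"pics/w{i}.png",im[:,:,::-1]); pickle.dump(cp,open(f"w{i}.pkl","wb"))
a,b=[cv2.imread(f"pics/w{i}.png")[:240] for i in (2,3)]
cv2.imwrite("pics/w23.png",np.vstack([a,b])); print(ctrl.current_clock())
```

```text
6.4333
```

View pics/w23.png

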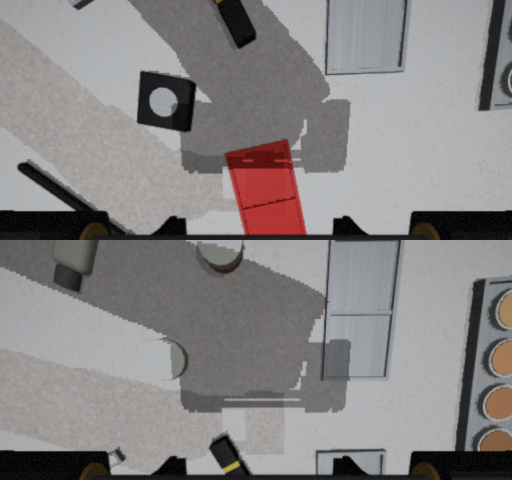

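w2 (top half) shows the compact at (166,100), the tray that holds it (corners around (327,73)-(405,73)) and the red decoy. w3 shows both pots at (222,0) and (165,360), and the pot tray at (360,310). I'll enlarge for corner pixels and measure the black items by mask.

Run:
```python
from h import *
import pickle
I={i:cv2.imread(f"pics/w{i}.png") for i in range(4)}
def crop(i,x,y,w,h,f=3): 
    c=np.clip(I[i][y:y+h,x:x+w].astype(float)*1.3,0,255).astype('uint8')
    return cv2.resize(c,None,fx=f,fy=f,interpolation=cv2.INTER_CUBIC)
cv2.imwrite("pics/cA.png",crop(0,180,30,240,160))
B=np.vstack([crop(3,145,0,265,145), np.hstack([crop(1,130,20,60,55),crop(1,310,150,90,55),np.zeros((165,345,3),'uint8')])])
cv2.imwrite("pics/cB.png",B)
for n,i,roi,z in [("compact",2,(125,60,80,80),24),("black",1,(195,130,75,85),22)]:
    x,y,w,h=roi; c=I[i][y:y+h,x:x+w]
    m=(c.max(2)<45).astype('uint8'); 
    m=cv2.morphologyEx(m,cv2.MORPH_CLOSE,np.ones((9,9)))
    cs=max(cv2.findContours(m,0,2)[0],key=cv2.contourArea).reshape(-1,2)+[x,y]
    cp=pickle.load(open(f"w{i}.pkl","rb")); r=cv2.minAreaRect(plane(cs,z,cp).astype('float32')); print(n,r)
    r0=cv2.minAreaRect(plane(cs,z/2,cp).astype('float32'));print(r0)
    c0=cp[1][:3,3];print(c0)
```

```text
compact ((452.06591796875, -266.90069580078125), (50.49977493286133, 54.55270767211914), 80.15914916992188)
((448.3883972167969, -266.2096862792969), (52.465091705322266, 56.67573928833008), 80.15911865234375)
[ 546.56 -284.66  332.35]
black ((517.0348510742188, -172.7983856201172), (23.23967742919922, 73.85746002197266), 29.344745635986328)
((515.9960327148438, -174.84957885742188), (24.063936233520508, 76.47691345214844), 29.344736099243164)
[ 546.32 -114.96  332.15]
```

View pics/cA.png

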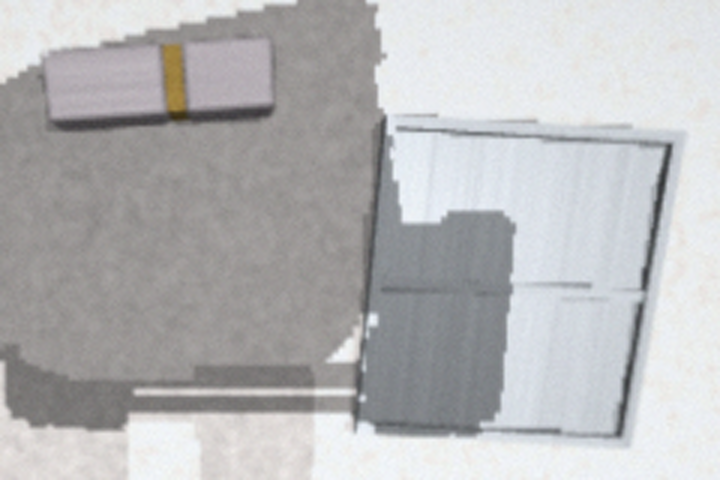

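View pics/cB.png

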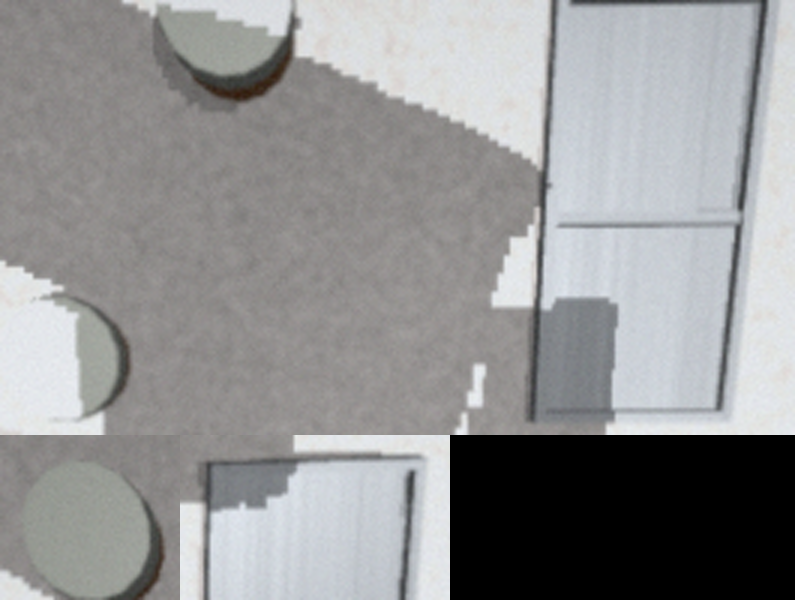

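Run:
```python
from h import *
import pickle
C=[pickle.load(open(f"w{i}.pkl","rb")) for i in range(4)]; t=pose("top")
A=lambda p:np.array(p)/3+[180,30]
B=lambda p:np.array(p)/3+[145,0]
def quad(n,px,z,cp):
    P=plane(px,z,cp); e=np.diff(np.r_[P,P[:1]],axis=0)
    print(n,P.mean(0),"sides",np.linalg.norm(e,axis=1),"dir",np.degrees(np.arctan2(e[:,1],e[:,0])))
quad("silver",A([(45,58),(271,40),(273,105),(53,122)]),22,C[0])
quad("ltray",A([(388,117),(685,132),(632,447),(357,432)]),9,C[0])
quad("ptray part",B([(551,0),(779,0),(733,418),(530,420)]),9,C[3])
P=plane(B([(545,217),(742,216)]),9,C[3]);print("ptray div",P,P.mean(0))
quad("ctray",[(319,158.3),(391.3,157.3),(386,224.5),(318.5,227)],9,C[1])
for z in (26,34): print(z,"pot1",plane([(220,2.7)],z,C[3]),plane([(211,190)],z,t),"pot2",plane([(158.3,51.7)],z,C[1]),plane([(250,213)],z,t))
print("bottle",plane([(127,176)],88,C[0]))
q0=lambda p:np.array(p)/3+[100,110]
quad("ltray top",q0([(118,34),(237,41),(228,151),(107,143)]),9,t)
quad("ptray top",q0([(327,49),(476,51),(479,128),(327,125)]),9,t)
quad("ctray top",q0([(569,45),(654,45),(656,129),(570,130)]),9,t)
```

```text
silver [520.6 274.9] sides [73.93 19.45 73.26 19.36] dir [   4.32  -87.38 -175.74   94.59]
ltray [646.32 208.34] sides [102.71 110.93 104.1  110.64] dir [ -2.98 -92.76 176.86  86.52]
ptray part [651.64  -5.79] sides [ 73.83 133.36  73.9  134.63] dir [  -0.67  -89.69 -179.68   90.27]
ptray div [[616.47  -3.8 ]
 [684.22  -4.02]] [650.34  -3.91]
ctray [ 654.94 -195.39] sides [80.14 79.28 79.23 81.66] dir [   0.8   -88.09 -177.49   92.55]
26 pot1 [[509.91  53.75]] [[508.69  54.18]] pot2 [[448.65 -51.02]] [[448.97 -50.34]]
34 pot1 [[510.86  50.99]] [[508.2   53.37]] pot2 [[451.2  -52.69]] [[448.89 -50.41]]
bottle [[433.19 168.22]]
ltray top [642.84 204.85] sides [109.21 101.43 110.27 100.76] dir [-92.79 176.95  86.86  -3.65]
ptray top [648.79  -4.21] sides [135.9   70.89 137.91  69.99] dir [ -90.14 -177.18   89.52    1.21]
ctray top [ 651.91 -195.06] sides [77.43 77.27 77.9  78.2 ] dir [ -89.35 -178.74   91.34    0.92]
```

Wrist and top views agree to about 3 mm. Plan: grip with the tips at z = 8, so they pass above the 9 mm rims when placing at z = 11. Lipsticks are offset 10 mm outward in their bays so the opening fingers clear the neighbour.

```bash
cat >> h.py <<'E'
Z=160
def best(p,yaw):
    c=[(abs(s[6]),y) for y in (yaw,yaw+np.pi) if (s:=ctrl.inverse_kinematics(p,q(y))) is not None]
    return q(min(c)[1])
def pick(x,y,yaw,h=8,g=15):
    ctrl.movep([x,y,Z],best([x,y,Z],yaw))
    ctrl.line_to([x,y,40],v=250)
    hit=ctrl.line_to([x,y,h],v=80,max_force=10)
    ctrl.gripper_close(grip_force=g); ctrl.wait(.2)
    print("pick hit",hit,ctrl.current_tcp_pos(),"w",ctrl.current_width()*87,"f",ctrl.current_gripper_force())
    ctrl.line_to([x,y,Z],v=200)
def place(x,y,yaw,h=8):
    print("held w",ctrl.current_width()*87)
    ctrl.movep([x,y,Z],best([x,y,Z],yaw))
    ctrl.line_to([x,y,30],v=200); ctrl.line_to([x,y,h+5],v=60); ctrl.wait(.2)
    hit=ctrl.line_to([x,y,h+2.3],v=8,max_force=2.5)
    print("place hit",hit,ctrl.current_tcp_pos(),"w",ctrl.current_width()*87)
    ctrl.wait(.2); ctrl.release(); ctrl.wait(.2)
    ctrl.line_to([x,y,Z],v=150); print("t",ctrl.current_clock())
E
python3 - <<'E'
from h import *
pick(449,-51,np.pi/2); place(650,-38,np.pi/2)
im=ctrl.camera("top"); cv2.imwrite("pics/t1.png",im[:,:,::-1])
E
```

```text
pick hit False [448.96 -51.01   8.  ] w 41.41446783571451 f 15.00011533498764
held w 41.41216119128165
place hit True [650.11 -38.04  11.88] w 41.442762311065046
t 15.3583
```

```bash
sed -i 's/max_force=2.5/max_force=5/' h.py
python3 - <<'E'
from h import *
pick(509.5,53.5,np.pi/2); place(650,30,np.pi/2)
pick(520.6,274.5,np.radians(4.3))
E
```

```text
pick hit False [509.49  53.54   8.  ] w 41.36815421117319 f 15.000016177073121
held w 41.21868039626421
place hit True [650.12  29.94  11.89] w 41.36932732216615
t 24.1167
pick hit False [520.58 274.53   7.97] w 21.920690857659814 f 15.000010393559933
```

Run:
```python
from h import *
ya=np.radians(-3.2)
place(647.6,244.4,ya)
im=ctrl.camera("top"); cv2.imwrite("pics/t2.png",im[:,:,::-1])
cv2.imwrite("pics/t2c.png",cv2.resize(im[100:260,100:360,::-1],None,fx=3,fy=3,interpolation=cv2.INTER_CUBIC))
```

```text
held w 21.951148737529454
place hit True [647.75 244.43  11.88] w 21.855028793987238
t 33.6333
```

View pics/t2c.png

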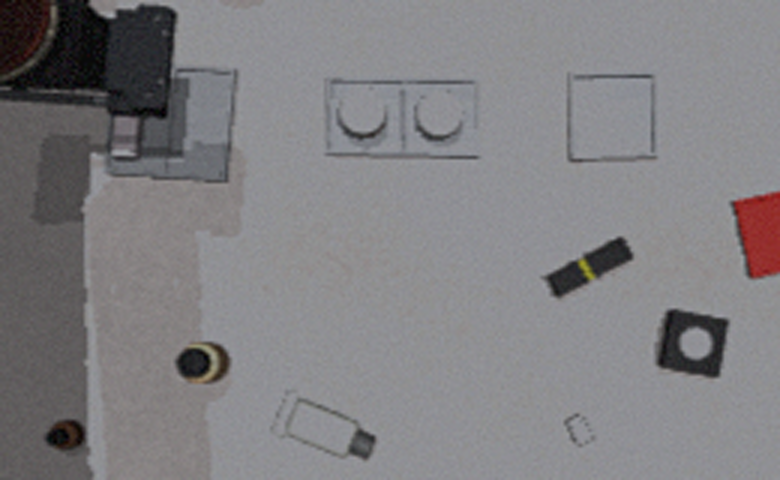

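Both pots sit in their bays (crop (362,115) and (440,115)). The silver lipstick is in the left bay at about (125,138), and the bottle at (205,363) is still upright. Next, the black lipstick.

Run:
```python
from h import *
pick(516.5,-173.5,np.radians(119.3)); place(643.4,170.6,np.radians(-3.2))
pick(450,-266.5,np.radians(-9.8)); place(654,-195,np.radians(1))
ctrl.movep([545,-330,200],q(np.pi/2)); ctrl.wait(.3)
for n in ("top","scene"): cv2.imwrite(f"pics/{n}3.png",ctrl.camera(n)[:,:,::-1])
a=cv2.imread("pics/top3.png")[105:255,90:350]; cv2.imwrite("pics/top3c.png",cv2.resize(a,None,fx=3,fy=3,interpolation=cv2.INTER_CUBIC))
a=cv2.imread("pics/scene3.png")[140:384,150:410]; cv2.imwrite("pics/scene3c.png",cv2.resize(a,None,fx=2.4,fy=2.4,interpolation=cv2.INTER_CUBIC))
```

```text
pick hit False [ 516.48 -173.5     7.98] w 21.644922514903318 f 15.000030342489481
held w 21.93764508536525
place hit True [643.51 170.64  11.88] w 21.476543321257793
t 45.225
pick hit False [ 450.04 -266.44    8.06] w 51.93371455065862 f 14.998380951583385
held w 52.066992140732054
place hit True [ 654.15 -195.01   11.91] w 51.90174051033222
t 54.9417
```

View pics/top3c.png

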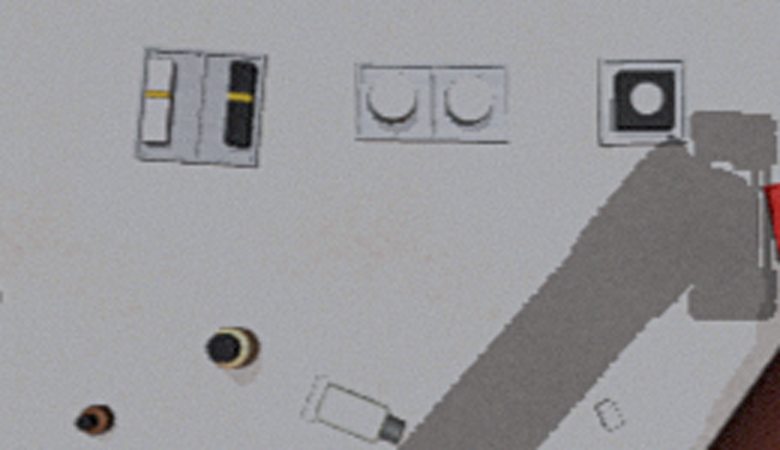

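View pics/scene3c.png

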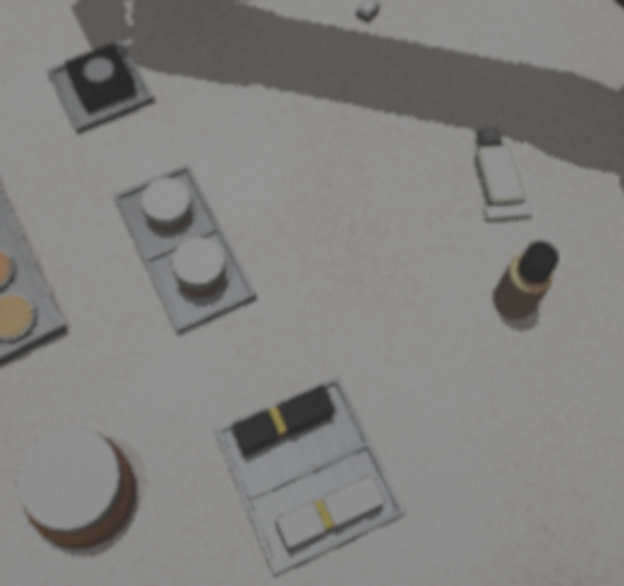

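All five things appear to be in their bays. One numeric check of the compact and black lipstick margins against their rims before handing in.

Run:
```python
from h import *
import pickle
ctrl.movep([600,60,190],q(np.pi/2)); ctrl.wait(.3)
cp=pose("wrist"); im=ctrl.camera("wrist")[:,:,::-1]
cv2.imwrite("pics/f0.png",im)
ctrl.movep([600,-310,190],q(np.pi/2)); ctrl.wait(.3)
cp2=pose("wrist"); im2=ctrl.camera("wrist")[:,:,::-1]; cv2.imwrite("pics/f1.png",im2)
for n,g,c,ctr,r,z in [("black",im,cp,(643.4,170.6),60,25),("compact",im2,cp2,(654,-195),60,27)]:
    u,v=proj([[*ctr,z]],c)[0].astype(int); x0,y0=max(u-50,0),max(v-50,0)
    m=(g[y0:v+50,x0:u+50].max(2)<50).astype('uint8'); m=cv2.morphologyEx(m,cv2.MORPH_OPEN,np.ones((5,5))); m=cv2.morphologyEx(m,cv2.MORPH_CLOSE,np.ones((11,11)))
    cs=max(cv2.findContours(m,0,2)[0],key=cv2.contourArea).reshape(-1,2)+[x0,y0]
    print(n,(u,v),cv2.minAreaRect(plane(cs,z,c).astype('float32')))
f=lambda g,u,v:cv2.resize(g[max(v-60,0):max(v-60,0)+130,u-60:u+70],None,fx=3,fy=3,interpolation=cv2.INTER_CUBIC)
a=proj([[645.5,207.5,9]],cp)[0].astype(int); b=proj([[654,-195,9]],cp2)[0].astype(int)
cv2.imwrite("pics/f.png",np.hstack([f(im,*a),f(im2,*b)])); print(a,b,ctrl.current_clock())
```

```text
black (np.int64(298), np.int64(74)) ((644.9305419921875, 168.4278564453125), (23.491191864013672, 74.72639465332031), 86.7713851928711)
compact (np.int64(309), np.int64(71)) ((651.9869384765625, -196.8045196533203), (51.48187255859375, 52.19287872314453), 89.97588348388672)
[300  39] [306  73] 60.3417
```

View pics/f.png

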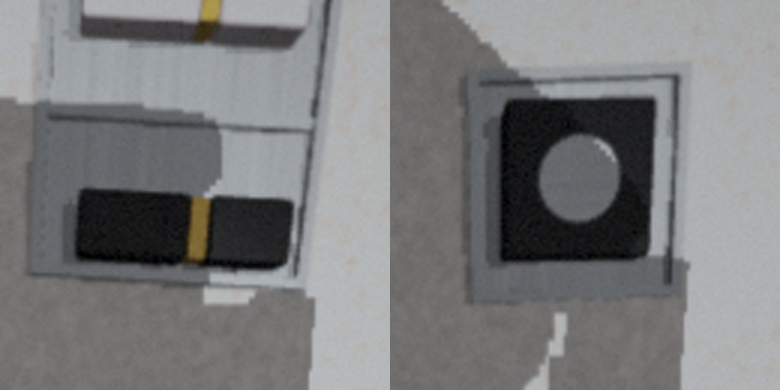

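The black lipstick lies flat and parallel inside its bay, a few mm clear of the rim (crop (185,230)). The compact is well within its tray (crop (578,180)). Handing in.

```bash
python3 -c "
from bench import ctrl
print(ctrl.job_done())"
```

```text
the job is handed in; nothing more can be done
None
```

The job is handed in at about 60 s on the robot's clock: both pots, both lipsticks and the compact are set down in their own bays, and the bottle is still standing.

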